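# Take the yellow safety plug from behind the spring gate

### The job

Take the yellow safety plug out of the bay behind the cage's spring gate, holding the gate open with the wrist while you reach in, and stand it upright in the yellow cup on the bench. Let the gate spring shut again, and leave the red plug standing where it is.

Things in the scene. Friction and masses are not known exactly. Their poses are not given: they have to be found in the camera images.
- safety_plug: Yellow safety plug, 100 mm tall, upright: black barrel 40 mm wide up to 34 mm with a yellow band, then (40 to 100 mm up) a plain yellow grip 26 mm wide. About 0.12 kg. Origin: centre of its underside, z up. It stands on the floor of the cage's bay, about 52 mm in front of the gate's hinge line and 65 mm left or right of the middle.
- red_plug: Bystander: same shape and size but red, on the other side of the same bay, about 130 mm from the yellow plug. Origin: centre of its underside.
- gate_lip (a point): Middle of the blue round bar (10 mm thick, 280 mm long) edging the sprung mesh gate. y: along bar and hinge; x (gate shut): level, to the cage's back; z: tilts by the opening angle. Shut, the gate leans forward over the bay, bar 207 mm above the bench, 60 mm before and 92 mm above its hinge. Push the bar back with 3 to 5 N: upright at 0.58 rad, stop at 1.0; it springs shut.
- cage: Mesh cage. Origin: on the bench under the hinge line (115 mm up); x to its back, y along the hinge. Bay in front: floor 40 mm up, 300 mm wide, to a sill 104 mm before the hinge; sill top 80, cheek tops 100 mm up. Rear part 120 mm high. Come from the front, fingers closing along y astride the plug, low enough that the bar meets the hand's upright side, not its palm's underside, and slides up it.
- yellow_cup_in (a point): Centre of the inner floor (6 mm above the bench) of the yellow round parking cup, fixed to the bench left or right of the cage on a grey 90 mm square foot: 68 mm wide inside, 80 mm outside, rim 26 mm above the bench. The same cup in red on the other side is not to be used.

How it is judged:
On the way:
1. the yellow plug is gripped behind the gate, with the gate held open by at least 0.15 rad (angle between gate_lip's own z axis and vertical above 0.15 rad and contact force between the fingers and safety_plug above 1 N and distance between safety_plug and gate_lip below 0.25 m), for 0.2 s.
At the end, for the whole second after the job is handed in: The yellow plug stands upright (within 10 degrees) and at rest on the floor of the yellow cup (within 18 mm of its centre), the gate is shut (within 0.1 rad), and the red plug stands upright within 30 mm of where it was (horizontal distance between safety_plug and yellow_cup_in below 0.018 m and distance between safety_plug and yellow_cup_in below 0.02 m and angle between each of safety_plug, red_plug's own z axis and vertical below 0.17 rad and linear speed of safety_plug below 0.02 m/s and angle between gate_lip's own z axis and vertical below 0.1 rad and distance of red_plug from where it was at the start of the episode below 0.03 m); the robot touches nothing.
It fails at once if the red plug is knocked over or pushed more than 40 mm away (distance of red_plug from where it was at the start of the episode above 0.04 m or angle between red_plug's own z axis and vertical above 0.5 rad).
It also fails if it takes over 48 s, if anything falls off the work surface, if the arm or the gripper's body presses on something with over 40 N, if the wrist force passes 120 N, or if a joint passes its speed limit or range.

### The arm

A 6-joint arm with a two-finger parallel gripper is mounted at the origin on the work surface. World frame = base frame: x ahead of the robot, y to its left, z up, the work surface at z = 0. Lengths are in m, angles in rad, forces in N, time in s.
With the tool pointing down it reaches from about 0.3 to 0.75 m from the base axis. Payload 8.5 kg.
Tool frame: the origin (TCP) lies at the very end of the fingers, on their centre line; the grasp point (between the pads) lies 19 mm behind it; z points along the fingers, y is the line along which they close (so a half turn about z gives the same grasp; the last joint's range is limited). The gripper opens to 88 mm and grips with 3 to 60 N. Pads are 18 mm wide; open, the fingers measure 123 mm over their backs; the gripper's body (75 mm by 187 mm) begins 45 mm behind the grasp point.
Start: joints at [0.913, 0.381, 1.297, -0, 1.464, -0.215], TCP at [0.236, 0.497, 0.239] pointing down, gripper open.
Joint ranges: [-3.11, 3.11], [-0.89, 2.33], [0.22, 2.48], [-1.42, 4.56], [0.17, 2.85], [-2.88, 2.88]. Speed limits (rad/s): [2.39, 2.39, 3.14, 3.14, 3.14, 3.14].

### API

Orientations are given as a rotation vector (axis times angle).
In Python, from rig import read_state, camera, camera_params, finish_job, recognise gives the robot as it stands.
- The arm moves only by the tool drive_tool, never from a script. Its argument "series" is text: rows parted by semicolons, each of 7 numbers parted by spaces: the turn, a rotation vector about the tool's x, y, z in rad, then the shift along the tool's x, y, z in mm, then the finger opening in mm, from 0 to 88.1. A call has 1 to 12 rows; each row is the pose to reach, as a shift and turn from the pose commanded when the call began, along the tool's axes at that moment; what a row does not reach only later rows make up. A row lasts 1/12 s, in which the tool goes at most 41.7 mm and 7.16 degrees, less where a joint would pass 70% of its speed; a pose out of reach is approached as far as the arm can. A call with a gripper value outside its range is refused whole. The fingers move at their own pace and stop on an object; "grip_force" is the grip in N (left out, the last holds). Time passes only in rows, so rows that repeat a pose let the fingers close. It gives the time, the measured TCP pose, the force, the opening and the grip force at its end, in the units of the state.
- read_state(): the state, without advancing time (a new reading comes with each control period).
- camera(name): name is "scene" or "top" or "wrist"; returns (picture, depth): 480x640x3 uint8, blue, green, red; 480x640 float32, m along the optical axis (not along the pixel's ray), 0 where there is no reading.
- camera_params(name): a dict with "fx", "fy", "cx", "cy" (pixels), "R" (3x3) and "t" (3): a world point X has camera coordinates R X + t. Camera axes: x right, y down, z forward; pixel columns grow to the right and rows downward; lengths in m; the calibration is good to about 2 mm. A picture is of the moment at which its call begins: read the wrist's pose just before it. camera_params takes no time and is no camera call; for the wrist camera it gives the pose at the moment of the call.
- finish_job(): hands the job in; it is judged then, once.
Trained networks look in the newest picture that a camera, given by its name, has taken for a name from the list of things; names that differ only in an ending like _2 or _b are one class to them, and where a whole thing is asked for, a point or a joint stands for the part that bears it (a point fixed in the world has none). Each returns a list of dicts, best first, with "p" (0 to 1); they miss things now and then, are a little off and sometimes report something else, mostly with a low value. They report only what shows in the picture. A call takes as long as a camera call.
- recognise(thing, camera): "extent" ([left, top, right, bottom] in pixels, round what is visible of it).
The state is a dict: "clock": time; "qpos": joint angles; "joint_velocities": joint speeds; "joint_torque": joint torques, N m; "tcp_pos": TCP position; "eef_rot": TCP orientation; "ft_force": force on the tool from outside, world axes, zero at the start; "moment": the same for the moment, N m; "grip_width": opening from 0.0 (shut) to 1.0 (fully open); "finger_force": force on a finger pad.
Only numpy, scipy, OpenCV 4.12 (cv2) and the standard library are available. Lean on these libraries where they do the work, as an engineer would, in place of code of your own. Each camera call takes 0.05 s, during which the arm holds its last target. There are 200 camera calls.

## Working session

There is one attempt and no reset: what is moved stays moved. The work goes in short steps, Python scripts to look and compute and a tool call to move; the robot and the scene stay as the last step left them, time stands still between calls to the robot, and variables do not carry over. Pictures are saved under pics/ and viewed, at most 10 in all, crops included, and the job is handed in when it is done.

Besides the shell and the picture viewer there is one more tool, called after ">>>" as name(argument=value, ...), one argument or row to a line, values as JSON. drive_tool: Moves the arm, as the interface text tells. Its arguments: {"type":"object","properties":{"series":{"type":"string"},"grip_force":{"type":"number"}},"required":["series"]}

```bash
mkdir -p pics; cat > h.py <<'E'
import numpy as np, cv2
from rig import *
def look(n,f=None):
    P=camera_params(n); im,d=camera(n)
    if f: cv2.imwrite('pics/'+f,im)
    return im,d,P
def pts(d,P):
    v,u=np.mgrid[0:480,0:640]
    c=np.stack([(u-P['cx'])/P['fx']*d,(v-P['cy'])/P['fy']*d,d],-1)
    return (c-np.array(P['t']))@np.array(P['R'])
E
python3 - <<'E'
from h import *
s=read_state();print(s['clock'],s['tcp_pos'],s['eef_rot'])
ims=[]
for n in ['scene','top']:
    im,d,P=look(n); ims.append(im); W=pts(d,P); np.savez('/tmp/'+n,im=im,d=d,W=W)
    for t in ['safety_plug','red_plug','gate_lip','cage','yellow_cup_in']:
        for r in recognise(t,n)[:2]:
            l,tp,rr,b=[int(x) for x in r['extent']]; print(n,t,round(r['p'],2),[l,tp,rr,b],W[(tp+b)//2,(l+rr)//2].round(3))
    cv2.imwrite('pics/%s0.png'%n,im)
E
```

```text
0.0 [0.23548871 0.49672692 0.23814182] [-6.89761618e-01 -3.06427816e+00  2.05584702e-03]
scene safety_plug 0.8 [264, 263, 281, 305] [ 0.535 -0.097  0.101]
scene red_plug 0.71 [325, 246, 339, 289] [0.539 0.032 0.094]
scene gate_lip 0.85 [227, 205, 377, 306] [0.393 0.032 0.003]
scene cage 0.58 [217, 206, 444, 433] [ 0.619 -0.013  0.04 ]
scene yellow_cup_in 0.73 [406, 208, 457, 247] [0.45  0.353 0.01 ]
top safety_plug 0.48 [345, 241, 365, 255] [ 0.512 -0.09   0.106]
top red_plug 0.61 [283, 240, 303, 250] [0.518 0.036 0.124]
top red_plug 0.41 [249, 112, 405, 276] [ 0.622 -0.034  0.118]
top gate_lip 0.92 [248, 209, 400, 245] [ 0.564 -0.028  0.04 ]
top cage 0.73 [250, 111, 406, 272] [ 0.643 -0.038  0.039]
top yellow_cup_in 0.84 [126, 263, 170, 306] [0.446 0.358 0.007]
```

View pics/scene0.png

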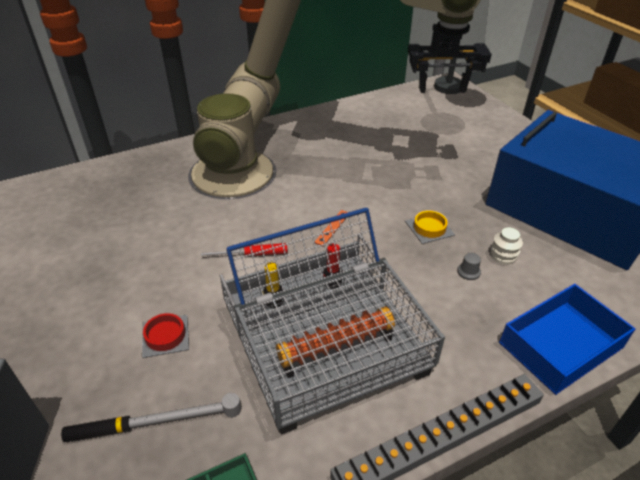

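View pics/top0.png

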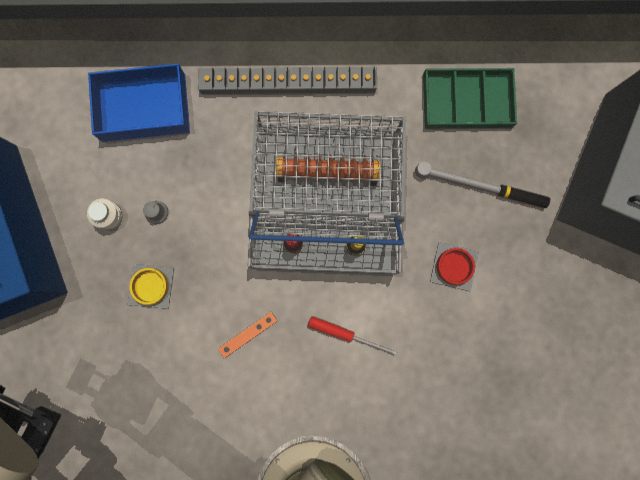

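```bash
python3 - <<'E'
from h import *
for n in ['scene','top']:
    z=np.load('/tmp/%s.npz'%n); im,W=z['im'],z['W']; hsv=cv2.cvtColor(im,cv2.COLOR_BGR2HSV); H,S,V=cv2.split(hsv)
    ok=z['d']>0
    for name,m in [('blue',(H>95)&(H<130)&(S>120)),('yellow',(H>20)&(H<35)&(S>120)),('red',((H<8)|(H>172))&(S>120))]:
        k,l,st,c=cv2.connectedComponentsWithStats((m&ok).astype(np.uint8))
        for i in range(1,k):
            if st[i,4]>40:
                p=W[l==i]; print(n,name,st[i],np.median(p,0).round(3),np.percentile(p,3,axis=0).round(3),np.percentile(p,97,axis=0).round(3))
                if name=='blue':
                    q=p[p[:,2]>.18]
                    if len(q)>20:
                        a=np.polyfit(q[:,1],q[:,0],1); print('  bar n',len(q),'x=',a,'yrange',q[:,1].min(),q[:,1].max(),'z',np.median(q[:,2]))
E
```

```text
scene blue [  487   110   153   159 16150] [0.573 0.63  0.148] [0.417 0.544 0.015] [0.741 0.8   0.173]
  bar n 41 x= [-0.3821807   0.66991084] yrange 0.5867920547895648 0.7467261560935181 z 0.19522843395107758
scene blue [228 208 151  96 700] [ 0.527 -0.053  0.209] [ 0.517 -0.172  0.129] [0.576 0.111 0.214]
  bar n 530 x= [0.04692242 0.52635421] yrange -0.1708299035731622 0.11307438051595776 z 0.21044623310035265
scene blue [ 499  284  136  110 8247] [0.849 0.39  0.015] [0.78  0.277 0.004] [0.925 0.479 0.061]
scene yellow [415 210  33  23 517] [0.436 0.36  0.018] [0.407 0.318 0.004] [0.481 0.389 0.029]
scene yellow [264 262  15  20 160] [ 0.534 -0.094  0.139] [ 0.517 -0.106  0.11 ] [ 0.551 -0.084  0.156]
scene yellow [273 283   7   9  45] [ 0.536 -0.091  0.092] [ 0.532 -0.096  0.08 ] [ 0.538 -0.084  0.102]
scene yellow [114 417   9  16 105] [ 0.651 -0.434  0.024] [ 0.638 -0.441  0.01 ] [ 0.657 -0.428  0.029]
scene red [244 243  44  12 353] [ 0.356 -0.043  0.023] [ 0.334 -0.108  0.007] [0.529 0.001 0.194]
scene red [327 244  13   9  89] [0.534 0.034 0.141] [0.523 0.026 0.135] [0.556 0
[... 584 characters left out ...]
0.216]
  bar n 553 x= [0.04789783 0.52062864] yrange -0.1687693585357494 0.11395150658986615 z 0.2121764706514758
top yellow [504 186   7  12  52] [ 0.641 -0.433  0.025] [ 0.631 -0.439  0.016] [ 0.653 -0.427  0.031]
top yellow [351 244  13   6  57] [ 0.514 -0.091  0.136] [ 0.511 -0.102  0.09 ] [ 0.519 -0.082  0.145]
top yellow [129 268  37  37 953] [0.44  0.356 0.008] [0.407 0.319 0.002] [0.476 0.388 0.029]
top red [286 241  13   7  61] [0.52  0.037 0.139] [0.517 0.028 0.088] [0.525 0.047 0.143]
top red [ 437  248   38   37 1099] [ 0.48  -0.316  0.009] [ 0.444 -0.348  0.002] [ 0.513 -0.277  0.029]
top red [308 317  46  25 512] [ 0.346 -0.039  0.024] [ 0.325 -0.084  0.017] [0.368 0.004 0.029]
```

The top view shows the yellow plug at (356,244) and the red plug at (293,242), both under the blue bar on row 240, with the yellow cup at (149,287). The scene view agrees: yellow plug at (272,277), red at (333,260), cup at (430,223). From the bar line, the yellow plug is about (0.526, -0.093), the red (0.532, 0.037), and the cup (0.442, 0.354).

```bash
cat >> h.py <<'E'
from scipy.spatial.transform import Rotation as Ro
def goal(p,ydir):
    s=read_state(); R=Ro.from_rotvec(s['eef_rot']).as_matrix()
    y=np.array([*ydir,0.]);y/=np.linalg.norm(y); z=np.array([0,0,-1.]); T=np.stack([np.cross(y,z),y,z],1)
    print('turn',Ro.from_matrix(R.T@T).as_rotvec().round(4),'shift mm',(1000*R.T@(np.array(p)-s['tcp_pos'])).round(1))
E
python3 - <<'E'
from h import *
s=read_state();P=camera_params('wrist');R=Ro.from_rotvec(s['eef_rot']).as_matrix()
c=-np.array(P['R']).T@P['t'];print('cam in tool',R.T@(c-s['tcp_pos']),'fwd',R.T@np.array(P['R'])[2])
goal([.36,-.09,.24],(.0475,1))
E
```

```text
cam in tool [ 0.0713228   0.00015583 -0.14531971] fwd [-0.28212541  0.00174677  0.95937594]
turn [-0.     -0.     -0.3953] shift mm [-363.8 -477.    -1.2]
```

>>> drive_tool(
  series="0 0 -0.1 -24 -32 0 88; 0 0 -0.2 -48 -64 0 88; 0 0 -0.3 -72 -96 0 88; 0 0 -0.395 -97 -127 0 88; 0 0 -0.395 -121 -159 0 88; 0 0 -0.395 -145 -191 0 88; 0 0 -0.395 -170 -223 0 88; 0 0 -0.395 -194 -254 0 88; 0 0 -0.395 -218 -286 0 88; 0 0 -0.395 -242 -318 0 88; 0 0 -0.395 -267 -350 0 88; 0 0 -0.395 -291 -382 0 88",
)

```text
clock: 1.6
tcp_pos: [0.3348, 0.0252, 0.2391]
eef_rot: [0.075, 3.139, -0.0]
ft_force: [1.0, 0.9, 0.2]
grip_width: 1.0
finger_force: 0.0
```

```bash
python3 -c "
from h import *
goal([.36,-.09,.24],(.0475,1))"
```

```text
turn [-0.0002  0.0013 -0.0003] shift mm [ -30.7 -113.8   -0.8]
```

>>> drive_tool(
  series="0 0 0 -10 -35 0 88; 0 0 0 -20 -70 0 88; 0 0 0 -28 -100 0 88; 0 0 0 -31 -114 0 88; 0 0 0 -31 -114 0 88; 0 0 0 -31 -114 0 88",
)

```text
clock: 2.1
tcp_pos: [0.3603, -0.0883, 0.2387]
eef_rot: [-0.078, -3.14, -0.001]
ft_force: [-0.4, 0.5, 0.1]
grip_width: 0.997
finger_force: 0.0
```

```bash
python3 - <<'E'
from h import *
s=read_state();print(s['clock'],s['tcp_pos'],s['ft_force'])
im,d,P=look('wrist','w1.png');W=pts(d,P)
for t in ['safety_plug','red_plug','gate_lip']:
    for r in recognise(t,'wrist')[:1]: print(t,r['p'],np.round(r['extent']))
H,S,V=cv2.split(cv2.cvtColor(im,cv2.COLOR_BGR2HSV))
for name,m in [('blue',(H>95)&(H<130)&(S>120)),('yellow',(H>20)&(H<35)&(S>120)),('red',((H<8)|(H>172))&(S>120))]:
    k,l,st,c=cv2.connectedComponentsWithStats((m&(d>0)).astype(np.uint8))
    for i in range(1,k):
        if st[i,4]>80:
            p=W[l==i]; print(name,st[i],np.median(p,0).round(3),np.percentile(p,3,axis=0).round(3),np.percentile(p,97,axis=0).round(3))
E
```

```text
2.1 [ 0.36026132 -0.08831282  0.23865095] [-0.43344894  0.45111988  0.13700365]
safety_plug 0.91 [311. 336. 338. 419.]
red_plug 0.68 [433. 382. 486. 420.]
yellow [311 380  28  41 983] [ 0.515 -0.093  0.132] [ 0.343 -0.105  0.105] [ 0.525 -0.083  0.328]
red [ 320  175   90   45 1963] [ 0.348 -0.042  0.023] [ 0.327 -0.085  0.017] [0.369 0.002 0.026]
red [ 110  284   66   62 2213] [ 0.467 -0.314  0.007] [ 0.331 -0.341  0.005] [ 0.509 -0.139  0.306]
red [ 437  380   50   40 1135] [0.522 0.031 0.13 ] [ 0.373 -0.038  0.099] [0.532 0.044 0.297]
```

View pics/w1.png

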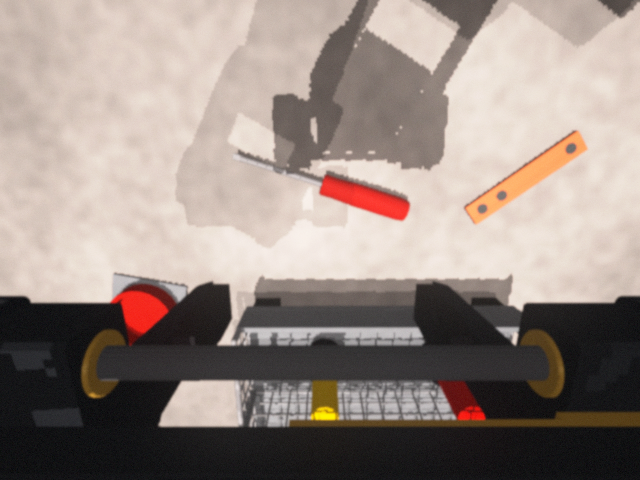

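The wrist view shows the yellow plug at (324,400), centred between the fingers, and the red plug clear at (465,400). The measured y of -0.093 agrees with the earlier estimate.

>>> drive_tool(
  series="0 0 0 0 1 38 88; 0 0 0 0 2 76 88; 0 0 0 0 3 114 88; 0 0 0 0 3 140 88; 0 0 0 0 3 149.5 88; 0 0 0 -15 3 149.5 88; 0 0 0 -30 3 149.5 88; 0 0 0 -45 3 149.5 88; 0 0 0 -60 3 149.5 88; 0 0 0 -70 3 149.5 88; 0 0 0 -75 3 149.5 88; 0 0 0 -75 3 149.5 88",
)

```text
clock: 3.3
tcp_pos: [0.4361, -0.0882, 0.0893]
eef_rot: [0.073, 3.14, -0.0]
ft_force: [0.2, 0.5, 0.5]
grip_width: 1.003
finger_force: 0.0
```

```bash
python3 - <<'E'
from h import *
goal([.526,-.0935,.089],(.0475,1))
im,d,P=look('wrist','w2.png');W=pts(d,P)
print([(r['p'],np.round(r['extent'])) for r in recognise('safety_plug','wrist')[:2]])
E
```

```text
turn [-0.0002  0.0006  0.0012] shift mm [-90.   -1.1   0.4]
[(0.57, array([285., 378., 352., 424.]))]
```

View pics/w2.png

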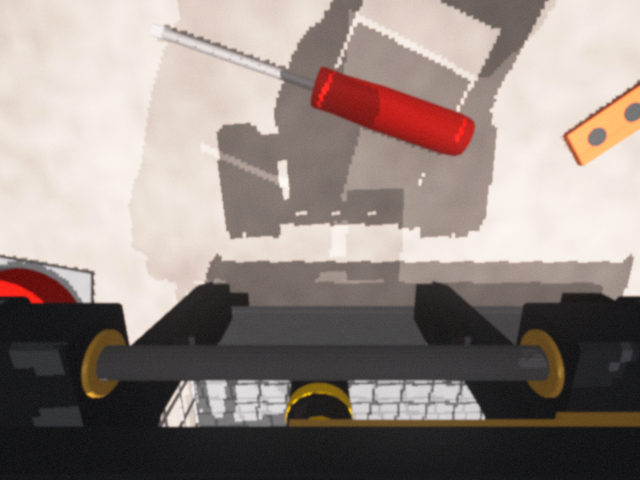

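The plug's barrel is centred between the fingers at (319,400). I'll advance into the gate slowly.

>>> drive_tool(
  series="0 0 0 -8 0 0 88; 0 0 0 -16 0 0 88; 0 0 0 -24 -0.5 0 88; 0 0 0 -32 -0.5 0 88; 0 0 0 -40 -0.5 0 88; 0 0 0 -48 -0.5 0 88; 0 0 0 -54 -1 0 88; 0 0 0 -60 -1 0 88",
)

```text
clock: 4.07
tcp_pos: [0.4955, -0.0926, 0.0889]
eef_rot: [-0.074, -3.139, -0.0]
ft_force: [-4.0, -0.0, -0.8]
grip_width: 0.998
finger_force: 0.0
```

>>> drive_tool(
  series="0 0 0 -6 0 0 88; 0 0 0 -12 0 0 88; 0 0 0 -18 0 0 88; 0 0 0 -24 0 0 88; 0 0 0 -30 0 0 88; 0 0 0 -30 0 0 88; 0 0 0 -30 0 0 88",
)

```text
clock: 4.65
tcp_pos: [0.5254, -0.0941, 0.0891]
eef_rot: [-0.075, -3.14, 0.0]
ft_force: [-4.8, -1.1, -0.9]
grip_width: 0.998
finger_force: 0.0
```

```bash
python3 - <<'E'
from h import *
goal([.526,-.0935,.089],(.0475,1))
look('scene','s2.png')
E
```

```text
turn [-0.     -0.0003 -0.0001] shift mm [-0.5  0.6  0.1]
```

View pics/s2.png

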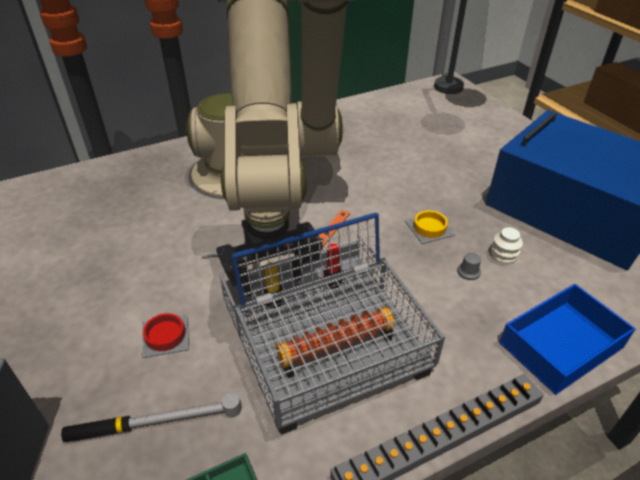

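The gate is held nearly upright by the hand, with the bar at about (305,240). The yellow plug at (272,278) is between the fingers, and the red plug at (333,260) is untouched. Closing now.

>>> drive_tool(
  series="0 0 0 0 0 0 60; 0 0 0 0 0 0 40; 0 0 0 0 0 0 20; 0 0 0 0 0 0 15; 0 0 0 0 0 0 15; 0 0 0 0 0 0 15; 0 0 0 0 0 0 15; 0 0 0 0 0 0 15; 0 0 0 0 0 0 15; 0 0 0 0 0 0 15; 0 0 0 0 0 0 15; 0 0 0 0 0 0 15",
  grip_force=20,
)

```text
clock: 5.7
tcp_pos: [0.5253, -0.0942, 0.0892]
eef_rot: [-0.075, -3.141, -0.0]
ft_force: [-4.3, 0.3, -4.1]
grip_width: 0.287
finger_force: 20.0
```

>>> drive_tool(
  series="0 0 0 0 0 0 15; 0 0 0 0 0 0 15; 0 0 0 0 0 -6 15; 0 0 0 0 0 -12 15; 0 0 0 0 0 -18 15; 0 0 0 0 0 -24 15; 0 0 0 0 0 -30 15; 0 0 0 0 0 -36 15; 0 0 0 0 0 -42 15; 0 0 0 0 0 -48 15; 0 0 0 0 0 -48 15; 0 0 0 0 0 -48 15",
)

```text
clock: 6.7
tcp_pos: [0.5257, -0.0942, 0.138]
eef_rot: [0.075, 3.139, -0.001]
ft_force: [-4.1, 0.3, 0.2]
grip_width: 0.292
finger_force: 20.0
```

>>> drive_tool(
  series="0 0 0 6 0 0 15; 0 0 0 12 0 0 15; 0 0 0 18 0 0 15; 0 0 0 24 0 0 15; 0 0 0 30 0 0 15; 0 0 0 36 0 0 15; 0 0 0 42 0 0 15; 0 0 0 48 0 0 15; 0 0 0 54 0 0 15; 0 0 0 62 0 0 15; 0 0 0 72 0 0 15; 0 0 0 82 0 0 15",
)

```text
clock: 7.7
tcp_pos: [0.443, -0.0903, 0.1374]
eef_rot: [0.075, 3.14, -0.0]
ft_force: [0.3, 0.4, -1.1]
grip_width: 0.285
finger_force: 20.0
```

>>> drive_tool(
  series="0 0 0 15 0 0 15; 0 0 0 35 0 0 15; 0 0 0 55 0 0 15; 0 0 0 70 0 0 15; 0 0 0 75 0 0 15; 0 0 0 75 0 -15 15; 0 0 0 75 0 -30 15; 0 0 0 75 0 -30 15; 0 0 0 75 0 -30 15",
)

```text
clock: 8.45
tcp_pos: [0.3691, -0.0869, 0.1675]
eef_rot: [0.075, 3.139, -0.002]
ft_force: [-0.5, -0.1, -1.2]
grip_width: 0.285
finger_force: 20.0
```

```bash
python3 - <<'E'
from h import *
goal([.37,.3535,.165],(.0475,1))
im,d,P=look('scene','s3.png');W=pts(d,P)
H,S,V=cv2.split(cv2.cvtColor(im,cv2.COLOR_BGR2HSV))
print(W[(((H>95)&(H<130)&(S>120)))&(W[...,2]>.19)&(W[...,1]<.2)].mean(0))
for t in ['safety_plug','red_plug','yellow_cup_in']: print([(r['p'],np.round(r['extent'])) for r in recognise(t,'scene')[:2]])
E
```

```text
turn [-0.001   0.0021 -0.0005] shift mm [ 20.2 439.9   2. ]
[ 0.61974926 -0.09009044  0.30057419]
[(0.91, array([236., 187., 258., 229.]))]
[(0.59, array([324., 244., 343., 280.]))]
[(0.57, array([405., 211., 458., 248.]))]
```

View pics/s3.png

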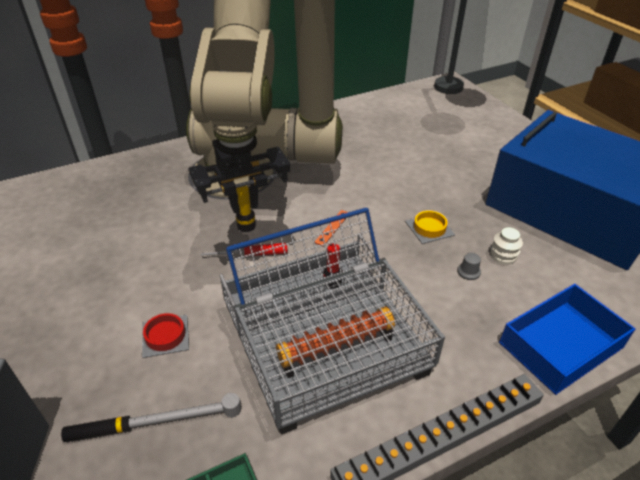

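The gate is shut again with the bar where it started, the red plug is standing at (333,262), and the yellow plug is in the grip at (246,210). Next I'll carry it to the cup.

>>> drive_tool(
  series="0 0 0 4 25 0 15; 0 0 0 4 60 0 15; 0 0 0 4 100 0 15; 0 0 0 4 140 0 15; 0 0 0 0 180 0 15; 0 0 0 0 220 0 15; 0 0 0 0 260 0 15; 0 0 0 -5 300 0 15; 0 0 0 -10 340 0 15; 0 0 0 -15 375 0 15; 0 0 0 -25 405 0 15; 0 0 0 -35 425 0 15",
)

```text
clock: 9.65
tcp_pos: [0.4234, 0.3391, 0.1662]
eef_rot: [-0.071, -3.14, 0.0]
ft_force: [0.1, -0.6, -1.0]
grip_width: 0.292
finger_force: 20.0
```

>>> drive_tool(
  series="0 0 0 -8 10 0 15; 0 0 0 -15 11 0 15; 0 0 0 -17 11 0 15; 0 0 0 -17 11 0 15",
)

```text
clock: 9.98
tcp_pos: [0.4415, 0.3456, 0.1666]
eef_rot: [-0.076, -3.14, 0.001]
ft_force: [0.0, -0.1, -1.2]
grip_width: 0.288
finger_force: 20.0
```

```bash
python3 - <<'E'
from h import *
goal([.442,.354,.057],(.0475,1))
s=read_state();print(s['tcp_pos'])
for n in ['scene','top']:
    im,d,P=look(n,n+'4.png');W=pts(d,P)
    H,S,V=cv2.split(cv2.cvtColor(im,cv2.COLOR_BGR2HSV))
    m=(H>18)&(H<36)&(S>120)&(W[...,2]>.01)&(abs(W[...,0]-.44)<.08)&(abs(W[...,1]-.355)<.08)
    p=W[m]
    for lo,hi in [(.021,.03),(.09,.2)]:
        q=p[(p[:,2]>lo)&(p[:,2]<hi)]
        if len(q): print(n,lo,len(q),q.min(0).round(3),q.max(0).round(3),q.mean(0).round(3))
im,d,P=look('wrist','w4.png')
E
```

```text
turn [-0.0008 -0.001  -0.0011] shift mm [ -0.2   8.5 109.6]
[0.44145526 0.34557738 0.16660442]
scene 0.021 229 [0.404 0.313 0.021] [0.485 0.394 0.03 ] [0.449 0.353 0.025]
scene 0.09 250 [0.437 0.324 0.134] [0.462 0.362 0.2  ] [0.452 0.341 0.166]
top 0.021 34 [0.403 0.314 0.021] [0.48  0.367 0.03 ] [0.436 0.352 0.026]
top 0.09 22 [0.425 0.324 0.121] [0.456 0.335 0.151] [0.439 0.328 0.141]
```

View pics/w4.png

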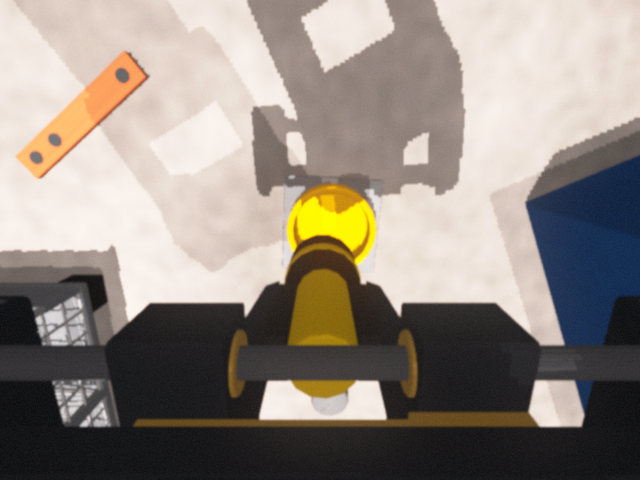

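The wrist view shows the cup at (332,225), slightly right of the plug's barrel at (322,255), so an 8 mm shift in +y is right. Lowering.

>>> drive_tool(
  series="0 0 0 -1 4 0 15; 0 0 0 -1.5 8 10 15; 0 0 0 -1.5 8 30 15; 0 0 0 -1.5 8 50 15; 0 0 0 -1.5 8 70 15; 0 0 0 -1.5 8 85 15; 0 0 0 -1.5 8 96 15; 0 0 0 -1.5 8 104 15; 0 0 0 -1.5 8 108 15; 0 0 0 -1.5 8 109 15; 0 0 0 -1.5 8 110 15; 0 0 0 -1.5 8 110 15",
)

```text
clock: 11.13
tcp_pos: [0.4434, 0.3545, 0.0577]
eef_rot: [0.075, 3.14, 0.001]
ft_force: [0.2, -0.9, -1.5]
grip_width: 0.284
finger_force: 20.0
```

>>> drive_tool(
  series="0 0 0 0 0 0.5 15; 0 0 0 0 0 1 15; 0 0 0 0 0 1.5 15; 0 0 0 0 0 1.5 15",
)

```text
clock: 11.47
tcp_pos: [0.4432, 0.3543, 0.0559]
eef_rot: [0.075, 3.14, 0.0]
ft_force: [-0.1, -0.1, -1.9]
grip_width: 0.288
finger_force: 20.0
```

>>> drive_tool(
  series="0 0 0 0 0 0.5 15; 0 0 0 0 0 1 15; 0 0 0 0 0 1.5 15; 0 0 0 0 0 2 15; 0 0 0 0 0 2 15",
)

```text
clock: 11.88
tcp_pos: [0.4434, 0.3544, 0.0551]
eef_rot: [0.075, 3.139, 0.001]
ft_force: [-3.0, -3.4, 11.7]
grip_width: 0.289
finger_force: 20.0
```

Contact (11.7 N upward), so it has seated. Release, then retreat upward.

>>> drive_tool(
  series="0 0 0 0 0 -0.5 15; 0 0 0 0 0 -0.5 35; 0 0 0 0 0 -0.5 60; 0 0 0 0 0 -0.5 88; 0 0 0 0 0 -0.5 88; 0 0 0 0 0 -0.5 88; 0 0 0 0 0 -0.5 88; 0 0 0 0 0 -0.5 88; 0 0 0 0 0 -0.5 88; 0 0 0 0 0 -0.5 88",
)

```text
clock: 12.72
tcp_pos: [0.4432, 0.3543, 0.0542]
eef_rot: [-0.075, -3.141, 0.0]
ft_force: [-0.8, -0.1, 0.5]
grip_width: 0.944
finger_force: 0.0
```

>>> drive_tool(
  series="0 0 0 0 0 -10 88; 0 0 0 0 0 -25 88; 0 0 0 0 0 -50 88; 0 0 0 0 0 -80 88; 0 0 0 0 0 -110 88; 0 0 0 0 0 -140 88; 0 0 0 30 0 -160 88; 0 0 0 60 0 -160 88; 0 0 0 80 0 -160 88; 0 0 0 80 0 -160 88; 0 0 0 80 0 -160 88",
)

```text
clock: 13.63
tcp_pos: [0.3628, 0.3583, 0.2153]
eef_rot: [0.073, 3.139, 0.001]
ft_force: [0.2, -0.1, 0.7]
grip_width: 0.997
finger_force: 0.0
```

```bash
python3 - <<'E'
from h import *
im,d,P=look('scene');W=pts(d,P)
H,S,V=cv2.split(cv2.cvtColor(im,cv2.COLOR_BGR2HSV))
p=W[(H>18)&(H<36)&(S>120)&(abs(W[...,0]-.44)<.1)&(abs(W[...,1]-.355)<.1)]
for lo,hi in [(.05,.08),(.08,.1),(.1,.115)]:
    q=p[(p[:,2]>lo)&(p[:,2]<hi)];print(lo,len(q),q.mean(0).round(3))
q=W[(H>95)&(H<130)&(S>120)&(W[...,2]>.19)&(W[...,2]<.25)&(W[...,1]<.2)&(W[...,0]>.45)];print('bar',np.median(q,0))
cv2.imwrite('pics/s5.png',cv2.resize(im[150:350,200:500],None,fx=2,fy=2))
E
```

```text
0.05 106 [0.45  0.349 0.065]
0.08 66 [0.451 0.349 0.09 ]
0.1 79 [0.445 0.353 0.106]
bar [ 0.52376709 -0.039404    0.21045168]
```

View pics/s5.png

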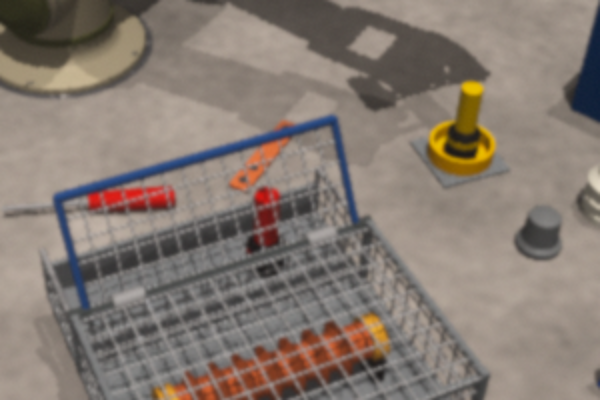

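The yellow plug stands upright and centred in the yellow cup (465,125). The gate is shut, the red plug is in place (265,225), and the arm is clear.

```bash
python3 -c "
from rig import *
print(finish_job())"
```

```text
the job is handed in; nothing more can be done
None
```

The yellow plug is standing upright in the yellow cup, the gate has sprung shut, the red plug was left standing in place, and I've handed in the job; no verdict came back.

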